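# Seat a post-mounted filter cube in a spring-plunger post holder

## Task

Take the filter cube on its collared post out of the post rack and put it into the black post holder on its slotted base. The holder's spring plunger pokes into the bore, so lean the post towards the plunger, lead the low edge of its foot in past the plunger's nose, push the plunger back and straighten the post; then slide it gently home, without forcing it, until the collar sits flush on the holder's rim, and let go of it. Leave the things around in place.

Things in the scene. Friction and masses are not known exactly. Their poses are not given: they have to be found in the camera images.
- cube_post: filter cube on a post, one rigid piece, 0.3 kg. Origin: centre of the flat foot; z up the axis. Steel post 25 mm thick; black collar 36 mm wide at z = 30 to 37 mm (its underside is the stop); 25 mm neck at 37 to 50 mm; on top the black cube, z = 50 to 86 mm, 42 mm along x (glass window at -x), 38 mm along y (plain sides at y = +-19 mm, the place to grip). Starts upright in a hole of post_rack
- mounting_base: slotted dark steel base, fixed, 124 x 50 x 10 mm (x, y, z), origin under its middle; slot along x, screw heads 7 mm high at x = +-50 mm. On it stands the black post holder: tube 43 mm wide, rim 50 mm above the table; upright bore 26 mm wide, 35 mm deep, sharp rim. Bore axis at y = 0 but clamped anywhere along the slot, x = -10 to +10 mm: not measured, so look or feel. It does not slide
- plunger (a joint): how far the holder's spring plunger is pushed back, m: 0 = out, 0.0036 = fully back; 4.5 N to start, 0.7 N/mm more. On the base's -x side of the tube its barrel (9 mm thick) stands out 12 mm. Its nose (5 mm thick, round end) pokes 3.5 mm into the bore from -x, 3.5 mm below the rim: a post lowered straight stops on it. A post in the bore keeps it back about 2 mm; pushing it down takes 1 to 8 N
- post_rack: grey post rack, fixed: block 56 mm along x, 150 mm along y, 30 mm high, origin under its middle; two holes 29 mm wide and 24 mm deep (floor 6 mm above the table) at y = +40 and -40 mm, one with the cube post, the other with the spare post
- spare_post: plain steel post 25 mm in diameter, 60 mm long with a 6 mm stud on top (68 mm in all), standing in the other hole; origin at its foot; leave alone
- objective_40x: microscope objective 28 mm wide, 45 mm high, standing on the table, origin at its underside; leave alone
- objective_10x: smaller microscope objective 25 mm wide, 36 mm high, standing on the table, origin at its underside; leave alone
- immersion_oil: brown dropper bottle 28 mm wide, 75 mm high, origin at its underside; leave alone
- hex_key_set: black folding hex key set 25 x 90 x 20 mm, lying, origin at its underside; leave alone
Mind the look-alikes: they are no part of the job. What is shaped like the cube_post but orange is not meant.

How it is judged:
By the outcome, as a careful person would: the job done as asked, in the order asked, and still so for the second after the job is handed in, with the robot touching nothing.
It also fails if it takes over 72 s, if anything falls off the work surface, if the arm or the gripper's body presses on something with over 40 N, if the wrist force passes 120 N, or if a joint passes its speed limit or range.

## Robot

A 7-joint arm with a two-finger parallel gripper is mounted at the origin on a cart in front of the work surface, level with it; the furniture and walls round the work are solid. World frame = base frame: x ahead of the robot, y to its left, z up, the work surface at z = 0. Lengths are in mm, angles in rad, forces in N, time in s.
With the tool pointing down it reaches from about 425 to 1025 mm from the base axis. Payload 9.4 kg.
Tool frame: the origin (TCP) lies between the finger pads; the fingertips stand nose_length ahead of it and the grasp point (between the pads) lies 3 mm ahead of it (nose_length is the distance from the TCP to the fingertips, in mm); z points along the fingers, y is the line along which they close (so a half turn about z gives the same grasp; the last joint's range is limited). The gripper opens to 85 mm and grips with 20 to 120 N. Pads are 22 mm wide; open, the fingers measure 114 mm over their backs; the gripper's body (76 mm by 85 mm) begins 54 mm behind the grasp point. The pads swing forward as they close: fully open they stand 13 mm farther back than shut.
Start: joints at [-1.177, 0.599, -0.003, 1.599, 0.002, 0.943, -0.08], TCP at [328.862, 646.122, 253.275] pointing down, gripper open.
Joint ranges: [-2.57, 2.57], [-0.35, 1.97], [-1.29, 1.29], [0.11, 2.56], [-1.05, 4.19], [0.11, 1.86], [-2.63, 2.63]. Speed limits (rad/s): [2.22, 2.22, 3.01, 3.01, 3.14, 3.14, 3.14].

## Interface

Orientations are given as a rotation vector (axis times angle).
In Python, from workcell import * gives the robot as it stands. The module is installed in compiled form; this text tells all that it offers.
- The arm moves only by the shell command python3 -m crank 'ROWS'. ROWS is JSON, a list of rows, each a list of 7 numbers: the turn, a rotation vector about the tool's x, y, z in rad, then the shift along the tool's x, y, z in mm, then the opening, from -1 (shut) to 1 (fully open). A call has exactly 10 rows; each row shifts and turns the commanded pose from where the row before left it, along the tool's axes as they then stand; what a row does not reach is not made up. A row lasts 1/12 s, in which the tool goes at most 41.7 mm and 7.16 degrees, less where a joint would pass 70% of its speed; a pose out of reach is approached as far as the arm can. A call is refused whole if a number of a shift passes 41.7 or a number of a turn 0.125, either way. A call with a gripper value outside its range is refused whole. The fingers move at their own pace and stop on an object; the grip force is fixed at half the most. Time passes only in rows, so rows that do not move let the fingers close, or fill a call up. It gives the time, the measured TCP pose, the force, the opening and the grip force at its end, in the units of the state.
- read_state(): the state, without advancing time (a new reading comes with each control period).
- grab_frame(name): name is "scene" or "top" or "wrist"; returns the picture (480x640x3 uint8, blue, green, red); there is no depth.
- camera_params(name): a dict with "fov_y" (degrees; the focal length in pixels is half the picture's height over the tangent of half this angle, whatever the lens; pixels are square), "cx", "cy" (the principal point, pixels), "k1" (the pictures are not rectified: a ray, as slopes to the right and down, at radius r is drawn at 1 + k1 r^2 times it, then the intrinsics apply), "rvec" (rotation vector, rad) and "tvec" (3), from world to camera coordinates, as OpenCV has them. Camera axes: x right, y down, z forward; pixel columns grow to the right and rows downward; lengths in mm; the calibration is good to about 2 mm. A picture is of the moment at which its call begins: read the wrist's pose just before it. camera_params takes no time and is no camera call; for the wrist camera it gives the pose at the moment of the call.
- hand_in(): hands the job in; it is judged then, once.
Trained networks look in the newest picture that a camera, given by its name, has taken for a name from the list of things; names that differ only in an ending like _2 or _b are one class to them, and where a whole thing is asked for, a point or a joint stands for the part that bears it (a point fixed in the world has none). Each returns a list of dicts, best first, with "score" (0 to 1); they miss things now and then, are a little off and sometimes report something else, mostly with a low value. They report only what shows in the picture. A call takes as long as a camera call. They do not tell look-alikes from the thing itself.
- spot_in(name, camera): "location" ([column, row] in pixels, amid what is visible of it).
- masks_of(name, camera): "pixels" (480x640 bool, what is visible of it) and "location" ([column, row] in pixels, amid what is visible of it).
- mark_of(name, camera): "location" ([column, row] in pixels: a listed point, or the origin of a listed thing).
The state is a dict: "t": time; "q": joint angles; "dq": joint speeds; "effort": joint torques, N m; "tcp_pos": TCP position; "orientation": TCP orientation; "contact_force": force on the tool from outside, world axes, zero at the start; "moment": the same for the moment, N m; "width": opening from 0.0 (shut) to 1.0 (fully open); "grasp_force": force on a finger pad.
Only numpy, scipy, OpenCV 4.12 (cv2) and the standard library are available. Lean on these libraries where they do the work, as an engineer would, in place of code of your own. Each camera call takes 0.05 s, during which the arm holds its last target. There are 200 camera calls.

## Working session

There is one attempt and no reset: what is moved stays moved. The work goes in short steps, Python scripts to look and compute and a shell command to move; the robot and the scene stay as the last step left them, time stands still between calls to the robot, and variables do not carry over. Pictures are saved under pics/ and viewed, at most 10 in all, crops included, and the job is handed in when it is done.

```bash
mkdir -p pics; cat > h.py <<'E'
from workcell import *
import numpy as np, cv2
from scipy.spatial.transform import Rotation as R
def ray(P,uv):
    f=240/np.tan(np.radians(P["fov_y"])/2)
    d=np.array([(uv[0]-P["cx"])/f,(uv[1]-P["cy"])/f]); u=d.copy()
    for _ in range(30): u=d/(1+P["k1"]*(u@u))
    M=R.from_rotvec(np.array(P["rvec"]).ravel()).as_matrix()
    return -M.T@np.array(P["tvec"]).ravel(), M.T@np.array([u[0],u[1],1])
def onz(P,uv,z):
    o,d=ray(P,uv); return o+d*(z-o[2])/d[2]
def proj(P,X):
    f=240/np.tan(np.radians(P["fov_y"])/2)
    M=R.from_rotvec(np.array(P["rvec"]).ravel()).as_matrix()
    c=(M@np.atleast_2d(X).T).T+np.array(P["tvec"]).ravel(); s=c[:,:2]/c[:,2:]
    s=s*(1+P["k1"]*(s**2).sum(1,keepdims=True)); return s*f+[P["cx"],P["cy"]]
def tri(obs):
    A=np.zeros((3,3));b=np.zeros(3)
    for P,uv in obs:
        o,d=ray(P,uv); d/=np.linalg.norm(d); Q=np.eye(3)-np.outer(d,d); A+=Q;b+=Q@o
    return np.linalg.solve(A,b)
E
python3 - <<'E'
from h import *
np.set_printoptions(precision=1,suppress=True)
s=read_state(); print(s)
for c in("scene","top"):
    im=grab_frame(c); cv2.imwrite(f"pics/{c}0.png",im)
    P=camera_params(c); print(c,P, -R.from_rotvec(P["rvec"]).as_matrix().T@np.array(P["tvec"]))
    for n in("cube_post","mounting_base","plunger","post_rack","spare_post"):
        print(n,[(np.array(m["location"]),round(m["score"],2)) for m in mark_of(n,c)[:3]])
E
```

```text
{'t': 0.0, 'q': array([-1.2,  0.6, -0. ,  1.6,  0. ,  0.9, -0.1]), 'dq': array([ 0.,  0., -0.,  0., -0.,  0., -0.]), 'effort': array([ -0. , -77.6,   1.6, -25.8,   0. ,   0. ,  -0. ]), 'tcp_pos': array([328.7, 645.7, 252.4]), 'orientation': array([-0.7, -3.1,  0. ]), 'contact_force': array([0.3, 0.5, 0.5]), 'moment': array([-0.1, -0. ,  0. ]), 'grasp_force': 0.0, 'width': 1.0023581222589304}
scene {'fov_y': 45.77511466590092, 'cx': 312.2055637187817, 'cy': 238.71816431921567, 'k1': -0.12426252603155417, 'rvec': array([ 1. , -2.4,  1.2]), 'tvec': array([463.3, 221. , 778.6])} [ -9.9 674.2 644.2]
cube_post [(array([327.4, 320.9]), 0.86), (array([193.8, 342.2]), 0.83), (array([285.8, 349.5]), 0.79)]
mounting_base [(array([317.8, 253.4]), 0.87)]Traceback (most recent call last):
  File "<stdin>", line 8, in <module>
ValueError: it knows: cube_post, hex_key_set, immersion_oil, mounting_base, objective_10x, objective_40x, post_rack, spare_post
```

```bash
python3 - <<'E'
from h import *
np.set_printoptions(precision=1,suppress=True)
for c in("scene","top"):
    im=grab_frame(c); cv2.imwrite(f"pics/{c}0.png",im)
    P=camera_params(c); print(c, -R.from_rotvec(P["rvec"]).as_matrix().T@np.array(P["tvec"]))
    for n,z in(("cube_post",6),("mounting_base",0),("post_rack",0),("spare_post",6)):
        print(n,[(np.array(m["location"]),round(m["score"],2),onz(P,m["location"],z)) for m in mark_of(n,c)[:4]])
E
```

```text
scene [ -9.9 674.2 644.2]
cube_post [(array([328.6, 322.4]), 0.86, array([401.3, 220.1,   6. ])), (array([191.8, 342. ]), 0.77, array([512.7, 397.3,   6. ])), (array([251.4, 273.4]), 0.75, array([571. , 233.5,   6. ])), (array([285.6, 351. ]), 0.58, array([404.3, 307.2,   6. ]))]
mounting_base [(array([316.9, 251.4]), 0.93, array([542. , 105.6,   0. ]))]
post_rack [(array([215.9, 335.2]), 0.86, array([504. , 359.7,   0. ]))]
spare_post [(array([234.5, 319.2]), 0.62, array([506.2, 321.3,   6. ]))]
top [345.  160.4 912. ]
cube_post [(array([241.7, 332. ]), 0.86, array([413.6, 304.8,   6. ])), (array([280.4, 244. ]), 0.68, array([570.6, 229.4,   6. ])), (array([294.5, 330.5]), 0.65, array([410.4, 210.8,   6. ])), (array([187.9, 281.3]), 0.57, array([511. , 400.9,   6. ]))]
mounting_base [(array([348.9, 256.9]), 0.6, array([539.5, 103.8,   0. ]))]
post_rack [(array([213.7, 284.5]), 0.75, array([503.2, 355.2,   0. ]))]
spare_post [(array([230.2, 282.8]), 0.69, array([503.5, 323.8,   6. ]))]
```

View pics/scene0.png

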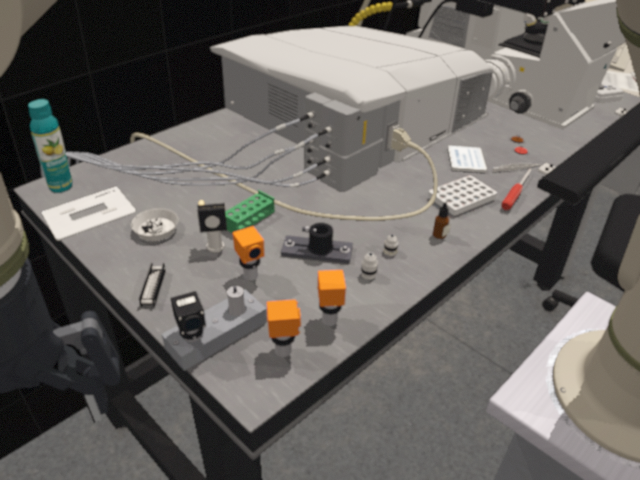

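View pics/top0.png

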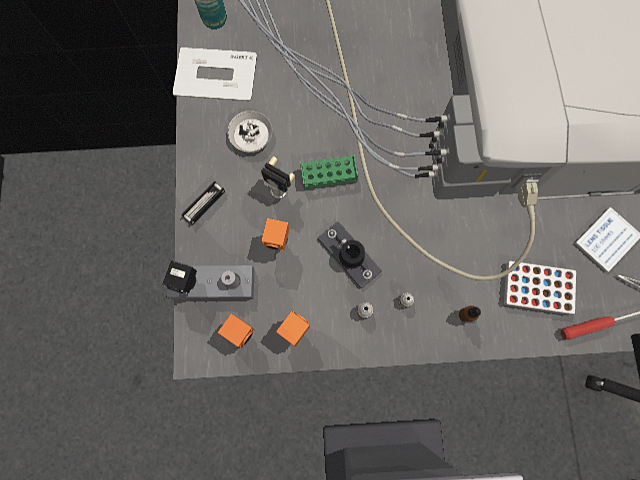

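The scene picture shows the black cube in the rack's near-left hole (scene 187,310; top 180,277), and the holder on its base (scene 320,238; top 351,252). There are three orange look-alikes. Next I'll enlarge the cube and holder.

```bash
python3 - <<'E'
from h import *
np.set_printoptions(precision=1,suppress=True)
t=cv2.imread("pics/top0.png"); s=cv2.imread("pics/scene0.png")
def cr(im,x,y,w=80,h=60): return cv2.resize(im[y:y+h,x:x+w],(400,300),interpolation=cv2.INTER_CUBIC)
cv2.imwrite("pics/z1.png",np.vstack([np.hstack([cr(t,150,245),cr(t,310,220)]),np.hstack([cr(s,150,285),cr(s,280,210)])]))
P=camera_params("top")
# base screws (top z=17) 
for uv in((332,233),(367,274)): print(onz(P,uv,17))
for n in("objective_40x","objective_10x","hex_key_set","immersion_oil"):
    print(n,[(onz(P,m["location"],0),round(m["score"],2)) for m in mark_of(n,"top")[:2]])
for n in ("mounting_base","post_rack","cube_post"):
  for m in masks_of(n,"top")[:4]:
    r=cv2.minAreaRect(np.argwhere(m["pixels"])[:,::-1].astype(np.float32)); print(n,m["location"],r)
    if n!="cube_post": b=cv2.boxPoints(r); print([onz(P,p,{"mounting_base":10}.get(n,30))[:2] for p in b])
E
```

```text
[582.8 132.7  17. ]
[502.3  74.5  17. ]
objective_40x [(array([436.9,  79.1,   0. ]), 0.76)]
objective_10x [(array([449.5,   6.2,   0. ]), 0.44)]
hex_key_set [(array([651.2, 377.2,   0. ]), 0.57)]
immersion_oil [(array([ 417.4, -104.7,    0. ]), 0.81)]
mounting_base [348.0, 255.3] ((349.8448181152344, 252.86207580566406), (67.58904266357422, 30.006948471069336), 49.76364517211914)
[array([579.3, 161.5]), array([614.1, 116.5]), array([511. ,  43.7]), array([478.1,  88.2])]
post_rack [216.9, 285.3] ((209.5, 281.0), (34.0, 87.0), 90.0)
[array([540.5, 433.9]), array([530.8, 278.1]), array([469.7, 279.8]), array([479.1, 433.1])]
cube_post [236.5, 328.4] ((235.8539276123047, 330.0337219238281), (31.375938415527344, 25.22795295715332), 32.00538635253906)
cube_post [177.7, 278.6] ((180.64999389648438, 277.04998779296875), (32.25522994995117, 29.409177780151367), 18.434947967529297)
cube_post [294.1, 330.0] ((293.70001220703125, 326.8999938964844), (24.600000381469727, 28.60000228881836), 36.86989974975586)
cube_post [276.3, 236.7] ((275.1470947265625, 233.9117889404297), (24.98116683959961, 28.376667022705078), 14.03624439239502)
```

View pics/z1.png

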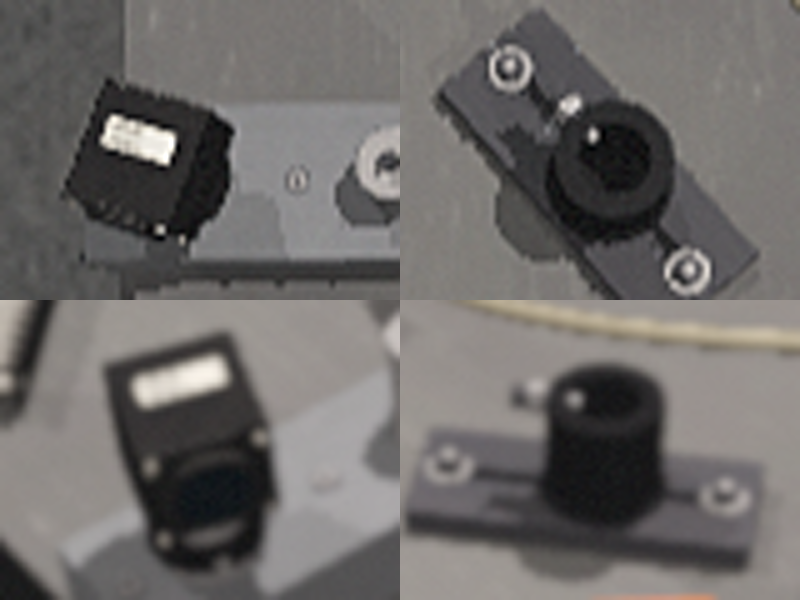

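The crops show three things:
- **Cube:** its window faces roughly world -x (the lower side in the top view), yawed about 22°.
- **Holder:** the bore sits at about top (353,251).
- **Plunger:** its barrel is on the upper-left side, so base -x points to world (+x,+y) at about 36°.

```bash
cat >> h.py <<'E'
def plan(target,yaw_y):
    """tool-down pose with tool y along yaw_y (deg); prints yaw turn about tool z and tool-frame shift"""
    s=read_state(); M=R.from_rotvec(s["orientation"]).as_matrix()
    c=[((yaw_y+k-np.degrees(np.arctan2(M[1,1],M[0,1]))+180)%360)-180 for k in(0,180)]
    print("tcp",s["tcp_pos"],"tool y at",np.degrees(np.arctan2(M[1,1],M[0,1])),"zaxis",M[:,2],"world yaw options",c,"tool-z turn = -those; shift now-frame",M.T@(np.array(target)-s["tcp_pos"]),"q7",s["q"][6])
E
python3 - <<'E'
from h import *
np.set_printoptions(precision=3,suppress=True)
T=camera_params("top");S=camera_params("scene")
print("cube top",tri([(T,(179.5,276.6)),(S,(187.2,304.6))]),onz(T,(179.5,276.6),92),onz(S,(187.2,304.6),92))
print("bore top",onz(T,(353,251.4),50),tri([(T,(353,251.4)),(S,(280+606/5-80,210+93/5))]),onz(S,(280+206/5,210+93/5),50))
plan([510,397,230],67.8)
print(camera_params("wrist"))
E
```

```text
cube top [506.73  395.298  85.988] [503.988 392.047  92.   ] [503.21  399.323  92.   ]
bore top [538.297  98.965  50.   ] [538.747  99.201  49.588] [538.766  99.813  50.   ]
tcp [328.842 646.093 253.296] tool y at 63.028391383959665 zaxis [ 0. -0. -1.] world yaw options [np.float64(4.771608616040339), np.float64(-175.22839138395966)] tool-z turn = -those; shift now-frame [-274.429 -139.835   23.313] q7 -0.07978227641831351
{'fov_y': 64.49725531201122, 'cx': 318.1371340412444, 'cy': 240.24527358950323, 'k1': -0.0656354526025718, 'rvec': array([-2.44 , -1.494, -0.24 ]), 'tvec': array([-725.437,  -39.511,  380.21 ])}
```

```bash
python3 -m crank '[[0,0,0,-27.6,-14.1,2.3,0.4],[0,0,0,-27.6,-14.1,2.3,0.4],[0,0,0,-27.6,-14.1,2.3,0.4],[0,0,0,-27.6,-14.1,2.3,0.4],[0,0,0,-27.6,-14.1,2.3,0.4],[0,0,0,-27.6,-14.1,2.3,0.4],[0,0,0,-27.6,-14.1,2.3,0.4],[0,0,0,-27.6,-14.1,2.3,0.4],[0,0,0,-27.6,-14.1,2.3,0.4],[0,0,-0.083,-27.6,-14.1,2.3,0.4]]'
python3 - <<'E'
from h import *
np.set_printoptions(precision=2,suppress=True)
P=camera_params("wrist"); im=grab_frame("wrist"); cv2.imwrite("pics/w0.png",im)
print(P, -R.from_rotvec(P["rvec"]).as_matrix().T@np.array(P["tvec"]))
plan([506,397,230],67.8)
for n,z in(("cube_post",6),("post_rack",0),("spare_post",6)):
    print(n,[(np.array(m["location"]),round(m["score"],2),onz(P,m["location"],z)) for m in mark_of(n,"wrist")[:4]])
E
```

```text
t: 1.83
tcp_pos: [511.6, 394.2, 230.4]
orientation: [0.606, 3.082, 0.0]
contact_force: [1.6, 0.5, 0.2]
width: 0.701
grasp_force: 0.0
{'fov_y': 64.49725531201122, 'cx': 318.1371340412444, 'cy': 240.24527358950323, 'k1': -0.0656354526025718, 'rvec': array([-2.38, -1.6 , -0.26]), 'tvec': array([-559.43, -340.48,  257.13])} [437.34 424.84 351.06]
tcp [516.55 386.79 229.93] tool y at 67.86432698865198 zaxis [ 0. -0. -1.] world yaw options [np.float64(-0.06432698865199882), np.float64(179.93567301134806)] tool-z turn = -those; shift now-frame [13.62  5.48 -0.14] q7 0.4269025202061157
cube_post [(array([319.2, 202. ]), 0.91, array([508.29, 397.09,   6.  ])), (array([188.3, 142.2]), 0.84, array([413.45, 310.04,   6.  ])), (array([200.4, 316.2]), 0.72, array([572.49, 238.36,   6.  ])), (array([ 95.9, 181.7]), 0.6, array([410.68, 212.51,   6.  ]))]
post_rack [(array([278.7, 214.5]), 0.62, array([506.08, 356.39,   0.  ]))]
spare_post [(array([238. , 228.4]), 0.95, array([502.56, 316.27,   6.  ])), (array([ 14.6, 256.2]), 0.61, array([441.03,  90.64,   6.  ]))]
```

View pics/w0.png

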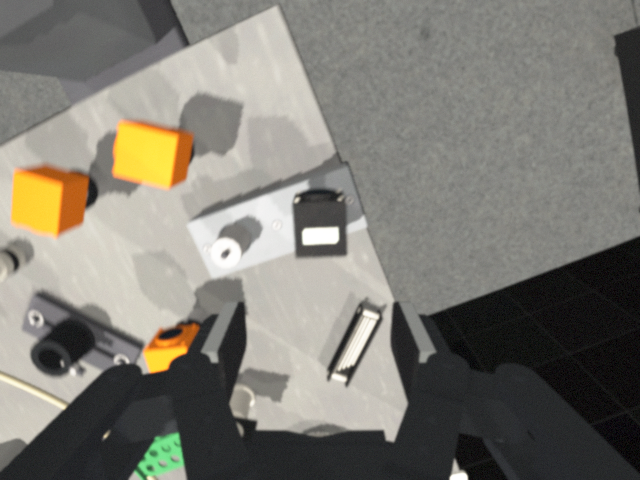

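The wrist picture shows the cube's top face with corners near (293,202), (346,203), (347,255) and (295,257), and the window towards the top of the picture. The finger pads are parallel to its sides.

```bash
python3 - <<'E'
from h import *
np.set_printoptions(precision=2,suppress=True)
im=cv2.imread("pics/w0.png"); P=camera_params("wrist"); T=camera_params("top")
g=cv2.cvtColor(im,6)
m=((g<70)).astype(np.uint8); m[:180]=0;m[265:]=0;m[:,:280]=0;m[:,:][:,360:]=0
for y in range(206,256,6):
    r=np.where(g[y,275:365]<80)[0]+275; print(y,r.min(),r.max(),end="; ")
for x in range(300,346,8):
    r=np.where(g[185:275,x]<80)[0]+185; print(x,r.min(),r.max(),end="; ")
C=[onz(P,p,92) for p in((294,202),(346,202),(347,254.5),(296,257))]
for i in range(4): d=C[(i+1)%4]-C[i]; print(C[i],np.linalg.norm(d),np.degrees(np.arctan2(d[1],d[0])))
c=np.mean(C,0); print(c, tri([(P,proj(P,c)[0]),(T,(179.5,276.6))]))
plan([c[0],c[1],230],67.8)
E
```

```text
206 295 344; 212 295 344; 218 296 344; 224 296 344; 230 297 343; 236 297 344; 242 297 344; 248 297 344; 254 301 324; 300 194 252; 308 191 254; 316 189 254; 324 189 254; 332 190 253; 340 193 253; [484.04 387.96  92.  ] 36.1232579265423 67.54804782190593
[497.84 421.34  92.  ] 38.89722244681788 -20.082390347141978
[534.37 407.99  92.  ] 37.12077554013275 -109.47038694039922
[522.   372.99  92.  ] 40.80014051448389 158.4762381967237
[509.56 397.57  92.  ] [509.21 395.88  81.53]
tcp [511.71 394.23 230.34] tool y at 67.61395999498255 zaxis [ 0.  0. -1.] world yaw options [np.float64(0.18604000501744622), np.float64(-179.81395999498255)] tool-z turn = -those; shift now-frame [3.26 2.28 0.34] q7 0.41292813842589476
```

```bash
python3 -m crank '[[0,0,-0.018,3,2.3,10,0.4],[0,0,0,0,0,20,0.4],[0,0,0,0,0,20,0.4],[0,0,0,0,0,20,0.4],[0,0,0,0,0,20,0.4],[0,0,0,0,0,20,0.4],[0,0,0,0,0,15,0.4],[0,0,0,0,0,15,0.4],[0,0,0,0,0,11,0.4],[0,0,0,0,0,0,0.4]]'
python3 -m crank '[[0,0,0,0,0,0,-1],[0,0,0,0,0,0,-1],[0,0,0,0,0,0,-1],[0,0,0,0,0,0,-1],[0,0,0,0,0,0,-1],[0,0,0,0,0,0,-1],[0,0,0,0,0,0,-1],[0,0,0,0,0,0,-1],[0,0,0,0,0,0,-1],[0,0,0,0,0,0,-1]]'
```

```text
t: 2.87
tcp_pos: [506.8, 399.3, 76.5]
orientation: [-0.573, -3.086, 0.004]
contact_force: [-0.0, -0.1, 0.2]
width: 0.699
grasp_force: 0.0
t: 3.7
tcp_pos: [509.2, 398.7, 79.8]
orientation: [0.578, 3.088, 0.001]
contact_force: [-0.9, -0.3, 5.0]
width: 0.438
grasp_force: 60.9
```

```bash
python3 -m crank '[[0,0,0,0,0,-5,-1],[0,0,0,0,0,-10,-1],[0,0,0,0,0,-15,-1],[0,0,0,0,0,-20,-1],[0,0,0,0,0,-25,-1],[0,0,0,0,0,-25,-1],[0,0,0,0,0,-25,-1],[0,0,0,0,0,-20,-1],[0,0,0,0,0,-5,-1],[0,0,0,0,0,0,-1]]'
python3 - <<'E'
from h import *
np.set_printoptions(precision=2,suppress=True)
u=np.array([.81,.586]); print(read_state()["grasp_force"],read_state()["contact_force"])
plan([538.5,99.3,230],35.9)
E
```

```text
t: 4.53
tcp_pos: [509.5, 398.8, 231.1]
orientation: [0.577, 3.086, 0.004]
contact_force: [-0.1, -0.2, -3.7]
width: 0.44
grasp_force: 60.5
60.4663610458374 [-0.06 -0.2  -3.7 ]
tcp [509.47 398.84 231.14] tool y at 68.80388185072341 zaxis [ 0.  0. -1.] world yaw options [np.float64(-32.90388185072342), np.float64(147.0961181492766)] tool-z turn = -those; shift now-frame [-135.37 -268.78    0.6 ] q7 0.42207042010554563
```

```bash
python3 -m crank '[[0,0,0,-9,-15,0,-1],[0,0,0,-18,-30,0,-1],[0,0,0,-20,-33,0,-1],[0,0,0,-20,-33,0,-1],[0,0,0,-20,-33,0,-1],[0,0,0,-20,-33,0,-1],[0,0,0,-20,-33,0,-1],[0,0,0,-20,-33,0,-1],[0,0,0,-19,-32,0,-1],[0,0,0,-11.5,-21,0,-1]]'
python3 -m crank '[[0,0,0.09,0,0,0,-1],[0,0,0.1,0,0,0,-1],[0,0,0.1,0,0,0,-1],[0,0,0.1,0,0,0,-1],[0,0,0.1,0,0,0,-1],[0,0,0.084,0,0,0,-1],[0,0,0,0,0,0,-1],[0,0,0,0,0,0,-1],[0,0,0,0,0,0,-1],[0,0,0,0,0,0,-1]]'
python3 - <<'E'
from h import *
np.set_printoptions(precision=2,suppress=True)
P=camera_params("wrist"); im=grab_frame("wrist"); cv2.imwrite("pics/w1.png",im)
np.save("w1.npy",P,allow_pickle=True)
print(proj(P,[[538.5,99.3,50]])); plan([538.5,99.3,230],35.9)
for n in("cube_post","mounting_base"):
  print(n,[(np.array(m["location"]),round(m["score"],2),onz(P,m["location"],0)) for m in mark_of(n,"wrist")[:3]])
E
```

```text
t: 5.37
tcp_pos: [566.8, 53.2, 227.6]
orientation: [-0.583, -3.085, 0.004]
contact_force: [0.8, 0.1, -2.3]
width: 0.435
grasp_force: 60.5
t: 6.2
tcp_pos: [567.2, 58.2, 228.8]
orientation: [-1.425, -2.799, 0.001]
contact_force: [-0.0, -0.3, -2.9]
width: 0.438
grasp_force: 60.9
[[319.16 157.03]]
tcp [567.32  58.2  228.98] tool y at 36.00428800956076 zaxis [-0. -0. -1.] world yaw options [np.float64(-0.10428800956077566), np.float64(179.89571199043928)] tool-z turn = -those; shift now-frame [50.19  0.85 -1.01] q7 0.5107182097596447
cube_post [(array([448.8,  47.1]), 0.97, array([575.79, 235.18,   0.  ])), (array([316. , 270.9]), 0.75, array([604.48,   3.41,   0.  ]))]
mounting_base [(array([330.5, 153.1]), 0.88, array([547.78, 104.14,   0.  ]))]
```

View pics/w1.png

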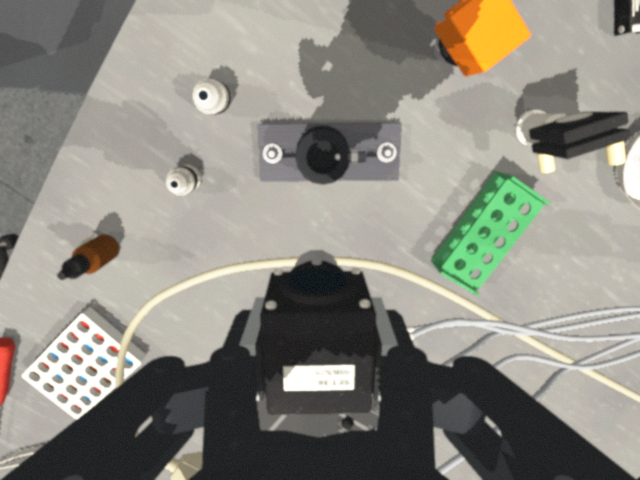

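The base is level in the wrist picture, with screws at about (271,154) and (387,152). The bore is near (323,155) and the plunger is on its right. The held cube's top has corners near (267,313), (371,313), (378,412) and (265,410). I'll measure these more finely.

```bash
python3 - <<'E'
from h import *
im=cv2.imread("pics/w1.png")
a=cv2.resize(im[112:192,250:410],(800,400),interpolation=cv2.INTER_CUBIC); a=cv2.convertScaleAbs(a,alpha=2.2,beta=20)
b=cv2.convertScaleAbs(cv2.resize(im[250:425,240:400],(183,200)),alpha=2.,beta=20)
b=np.hstack([b,np.zeros((200,617,3),np.uint8)])
for i in range(0,800,50): cv2.line(a,(i,0),(i,6),(0,255,255),1)
cv2.imwrite("pics/z2.png",np.vstack([a,b]))
E
```

```text
(no output)
```

View pics/z2.png

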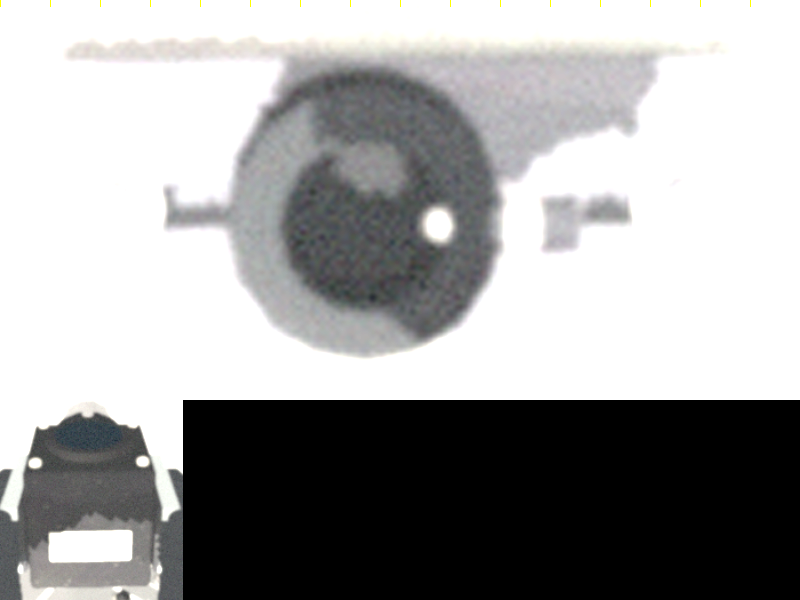

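```bash
python3 - <<'E'
from h import *
np.set_printoptions(precision=1,suppress=True)
P=np.load("w1.npy",allow_pickle=True).item()
s=read_state(); M=R.from_rotvec(s["orientation"]).as_matrix()
for n,p in {"top window edge":[(21,-19,-12.2),(21,19,-12.2)],"top back":[(-21,-19,-12.2),(-21,19,-12.2)],"bot win":[(21,-19,23.8),(21,19,23.8)],"foot":[(12.5,0,73.8),(0,-12.5,73.8)],"mid":[(0,0,-12.2),(0,0,0)]}.items():
    print(n,proj(P,s["tcp_pos"]+np.array(p)@M.T))
print(onz(P,(322.8,156.8),50), [onz(P,p,17) for p in((271.5,154),(387.3,152.5))])
im=cv2.imread("pics/w1.png"); g=cv2.cvtColor(im,6).astype(int)
for y in(320,340,360,380,400,406): print(y,[ (x,g[y,x]-g[y,x-2]) for x in range(255,390) if abs(g[y,x]-g[y,x-2])>18])
for x in(285,300,340,355): print(x,[ (y,g[y,x]-g[y-2,x]) for y in range(260,425) if abs(g[y,x]-g[y-2,x])>18])
E
```

```text
top window edge [[259.  311.6]
 [377.6 311.6]]
top back [[265.3 415. ]
 [371.2 415.1]]
bot win [[271.9 268.7]
 [364.7 268.7]]
foot [[318.3 247.9]
 [295.6 269.3]]
mid [[318.3 366.6]
 [318.3 346.1]]
[540.7 101.1  50. ] [array([505.8,  74.7,  17. ]), array([585.6, 134.3,  17. ])]
320 [(260, np.int64(-38)), (261, np.int64(-54)), (262, np.int64(-37)), (375, np.int64(29)), (376, np.int64(47)), (377, np.int64(47)), (378, np.int64(25)), (389, np.int64(-34))]
340 [(256, np.int64(-37)), (257, np.int64(-53)), (258, np.int64(-44)), (380, np.int64(38)), (381, np.int64(57)), (382, np.int64(39))]
360 []
380 [(282, np.int64(40)), (283, np.int64(146)), (284, np.int64(152)), (285, np.int64(47)), (354, np.int64(-82)), (355, np.int64(-145)), (356, np.int64(-110)), (357, np.int64(-40)), (375, np.int64(25))]
400 [(255, np.int64(42)), (256, np.int64(87)), (257, np.int64(103)), (258, np.int64(48)), (259, np.int64(-37)), (260, np.int64(-71)), (261, np.int64(-46)), (266, np.int64(-22)), (267, np.int64(-33)), (372, np.int64(37)), (373, np.int64(25)), (377, np.int64(28)), (378, np.int64(57)), (379, np.int64(45)
[... 1618 characters left out ...]
(23)), (385, np.int64(26)), (390, np.int64(-94)), (391, np.int64(-152)), (392, np.int64(-92)), (413, np.int64(48)), (414, np.int64(70)), (415, np.int64(35)), (417, np.int64(-40)), (418, np.int64(-32)), (419, np.int64(-19))]
355 [(260, np.int64(47)), (261, np.int64(48)), (262, np.int64(30)), (266, np.int64(-30)), (267, np.int64(-60)), (268, np.int64(-59)), (269, np.int64(-30)), (273, np.int64(-27)), (274, np.int64(-63)), (275, np.int64(-81)), (276, np.int64(-50)), (364, np.int64(19)), (365, np.int64(44)), (366, np.int64(44)), (367, np.int64(24)), (390, np.int64(-20)), (413, np.int64(22)), (414, np.int64(27)), (420, np.int64(29)), (421, np.int64(47)), (422, np.int64(40)), (424, np.int64(-29))]
```

```bash
cat >> h.py <<'E'
B=np.array([539.8,100.2,50.]); yaw=np.radians(35.9)
U=np.array([np.cos(yaw),np.sin(yaw),0]);X=np.array([-np.sin(yaw),np.cos(yaw),0]);Z=np.array([0,0,1.])
LEN=73.8
def pose(s,t,zl,th):
    th=np.radians(th); a=U*np.sin(th)+Z*np.cos(th); y=U*np.cos(th)-Z*np.sin(th)
    p=B+U*s+X*t+Z*zl-12.5*y+LEN*a
    return p,np.column_stack([X,y,-a])
def where():
    st=read_state(); M=R.from_rotvec(st["orientation"]).as_matrix(); a=-M[:,2]
    th=np.degrees(np.arcsin(a@U)); L=st["tcp_pos"]-LEN*a+12.5*M[:,1]-B
    f=st["contact_force"]; print("s %.2f t %.2f zL %.2f th %.2f side-lean %.2f"%(L@U,L@X,L[2],th,np.degrees(np.arcsin(a@X))),"F s,t,z: %.1f %.1f %.1f"%(f@U,f@X,f[2]),"mom",np.round(st["moment"],2),"w %.3f t=%.1f"%(st["width"],st["t"]))
    return st["tcp_pos"],M,(L@U,L@X,L[2],th)
def go(s,t,zl,th,n=1):
    p0,M0,c=where(); tg=(s,t,zl,th)
    for i in range(n):
        p,M=pose(*[a+(b-a)*(i+1)/n for a,b in zip(c,tg)])
        print(np.round(R.from_matrix(M0.T@M).as_rotvec(),3),np.round(M0.T@(p-p0),2)); p0,M0=p,M
E
python3 -c "
from h import *
go(5.2,0,25,24,8)"
```

```text
s 10.27 t -50.20 zL 105.38 th 0.01 side-lean -0.00 F s,t,z: 0.6 0.1 -3.4 mom [-0.02 -0.02 -0.04] w 0.437 t=6.3
[ 0.052 -0.     0.001] [6.29 3.25 9.5 ]
[ 0.052  0.    -0.   ] [6.27 3.77 9.51]
[ 0.052 -0.     0.   ] [6.27 4.3  9.51]
[0.052 0.    0.   ] [6.27 4.83 9.47]
[ 0.052  0.    -0.   ] [6.27 5.35 9.41]
[ 0.052  0.    -0.   ] [6.27 5.87 9.32]
[ 0.052 -0.    -0.   ] [6.27 6.38 9.2 ]
[0.052 0.    0.   ] [6.27 6.89 9.05]
```

```bash
python3 -m crank '[[0.052,0,0,6.3,3.3,9.5,-1],[0.052,0,0,6.3,3.8,9.5,-1],[0.052,0,0,6.3,4.3,9.5,-1],[0.052,0,0,6.3,4.8,9.5,-1],[0.052,0,0,6.3,5.4,9.4,-1],[0.052,0,0,6.3,5.9,9.3,-1],[0.052,0,0,6.3,6.4,9.2,-1],[0.052,0,0,6.3,6.9,9,-1],[0,0,0,0,0,0,-1],[0,0,0,0,0,0,-1]]'
python3 - <<'E'
from h import *
go(5.2,0,-5,24,8)
W=[]
for c in("scene","wrist"):
    im=grab_frame(c); P=camera_params(c); f=proj(P,B[None])[0]; print(c,f)
    x,y=int(f[0]),int(f[1]); w,h=(50,60) if c=="scene" else (120,144)
    x0=max(0,x-w);y0=max(0,y-h)
    W.append(cv2.convertScaleAbs(cv2.resize(im[y0:y0+2*h-(0),x0:x0+2*w],(400,480),interpolation=cv2.INTER_CUBIC),alpha=1.6,beta=15))
cv2.imwrite("pics/z3.png",np.hstack(W))
E
```

```text
t: 7.18
tcp_pos: [559.3, 115.2, 146.8]
orientation: [-1.317, -2.587, 0.545]
contact_force: [-0.4, -0.7, -2.2]
width: 0.437
grasp_force: 61.0
s 6.21 t 0.69 zL 24.23 th 23.83 side-lean 0.03 F s,t,z: -0.7 -0.4 -2.2 mom [ 0.38 -0.53  0.05] w 0.437 t=7.2
[0.    0.    0.002] [-0.09  1.39  3.39]
[ 0. -0. -0.] [-0.09  1.39  3.39]
[0. 0. 0.] [-0.09  1.39  3.39]
[ 0.  0. -0.] [-0.09  1.39  3.39]
[0. 0. 0.] [-0.09  1.39  3.39]
[ 0. -0. -0.] [-0.09  1.39  3.39]
[ 0. -0.  0.] [-0.09  1.4   3.38]
[ 0.  0. -0.] [-0.09  1.4   3.38]
scene [320.62340136 228.43169343]
wrist [346.777357   251.82406157]
```

View pics/z3.png

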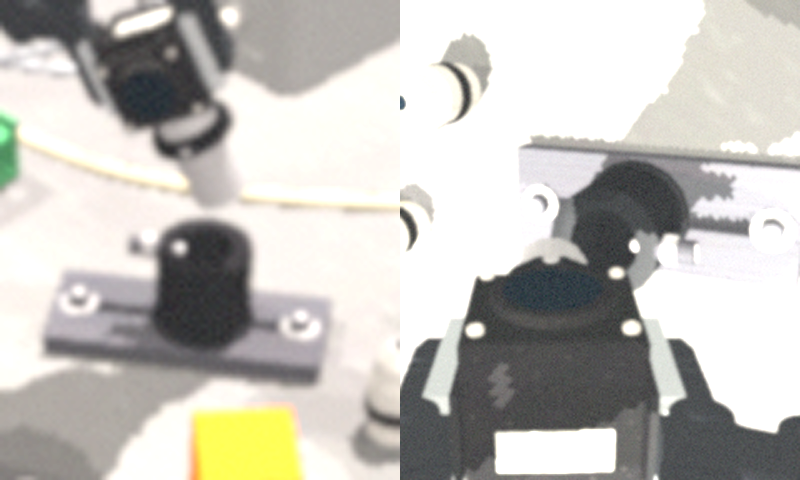

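The scene crop shows the post leaning towards the plunger, with its foot above the bore and the low edge on the plunger side. I'm lowering it now.

```bash
python3 -m crank '[[0,0,0,-0.1,1.4,3.4,-1],[0,0,0,-0.1,1.4,3.4,-1],[0,0,0,-0.1,1.4,3.4,-1],[0,0,0,-0.1,1.4,3.4,-1],[0,0,0,-0.1,1.4,3.4,-1],[0,0,0,-0.1,1.4,3.4,-1],[0,0,0,0,0.7,1.7,-1],[0,0,0,0,0,0,-1],[0,0,0,0,0,0,-1],[0,0,0,0,0,0,-1]]'
python3 -c "
from h import *
go(5.2,0,-6.5,24,6)"
```

```text
t: 8.12
tcp_pos: [559.2, 113.8, 123.8]
orientation: [-1.32, -2.586, 0.546]
contact_force: [0.6, -0.7, -2.8]
width: 0.437
grasp_force: 61.0
s 5.31 t -0.33 zL 1.29 th 23.83 side-lean 0.02 F s,t,z: 0.1 -0.9 -2.8 mom [ 0.38 -0.5   0.03] w 0.437 t=8.1
[0. 0. 0.] [0.04 0.54 1.19]
[0. 0. 0.] [0.06 0.54 1.19]
[ 0. -0. -0.] [0.06 0.54 1.19]
[0. 0. 0.] [0.06 0.55 1.19]
[ 0.  0. -0.] [0.06 0.55 1.19]
[ 0. -0.  0.] [0.06 0.55 1.19]
```

```bash
python3 -m crank '[[0,0,0,0.1,0.5,1.2,-1],[0,0,0,0.1,0.5,1.2,-1],[0,0,0,0.1,0.5,1.2,-1],[0,0,0,0,0.5,1.2,-1],[0,0,0,0,0,0,-1],[0,0,0,0,0,0,-1],[0,0,0,0,0,0,-1],[0,0,0,0,0,0,-1],[0,0,0,0,0,0,-1],[0,0,0,0,0,0,-1]]'
python3 -c "
from h import *
where()"
python3 -m crank '[[0,0,0,0,0.5,1.2,-1],[0,0,0,0,0.4,1.0,-1],[0,0,0,0,0,0,-1],[0,0,0,0,0,0,-1],[0,0,0,0,0,0,-1],[0,0,0,0,0,0,-1],[0,0,0,0,0,0,-1],[0,0,0,0,0,0,-1],[0,0,0,0,0,0,-1],[0,0,0,0,0,0,-1]]'
python3 -c "
from h import *
go(7.2,0,-6.5,24,2)"
```

```text
t: 8.95
tcp_pos: [558.9, 114.0, 118.6]
orientation: [-1.32, -2.586, 0.546]
contact_force: [0.9, 0.3, -2.1]
width: 0.437
grasp_force: 61.0
s 5.15 t -0.03 zL -3.92 th 23.83 side-lean 0.01 F s,t,z: 0.9 -0.3 -2.1 mom [ 0.44 -0.59 -0.01] w 0.437 t=8.9
t: 9.78
tcp_pos: [558.8, 113.9, 116.6]
orientation: [-1.32, -2.585, 0.546]
contact_force: [-0.5, 0.7, 5.5]
width: 0.437
grasp_force: 62.1
s 5.02 t -0.01 zL -5.91 th 23.84 side-lean 0.01 F s,t,z: 0.0 0.9 5.5 mom [ 0.02  0.3  -0.12] w 0.437 t=9.8
[0.001 0.    0.   ] [-0.01  1.22 -0.19]
[ 0.001  0.    -0.   ] [ 0.01  1.22 -0.19]
```

```bash
cat > col.py <<'E'
import numpy as np
ph=np.linspace(0,2*np.pi,181); al=ph
def clr(s,z,thd):
    th=np.radians(thd); y=np.array([np.cos(th),0,-np.sin(th)]);a=np.array([np.sin(th),0,np.cos(th)]);x=np.array([0,1.,0])
    F=np.array([s,0,z])-12.5*y
    D=F+12.5*(np.cos(ph)[:,None]*y+np.sin(ph)[:,None]*x)
    b=D[:,2]<0; c1=(13-np.hypot(D[b,0],D[b,1])).min() if b.any() else 9
    rim=np.stack([13*np.cos(al),13*np.sin(al),0*al],1)-F
    h=rim@a; r=np.linalg.norm(rim-h[:,None]*a,axis=1); ins=np.maximum(r-12.5,-h)  # outside distance approx
    c=min(c1,ins.min()) if not b.any() else min(c1 if c1<0 else 9,ins.min()) if ins.min()<0 else min(c1,ins.min())
    p=0
    for p in np.arange(0,5,.1):
        w=np.array([12+p,0,-3.5])-F; hh=w@a; rr=np.linalg.norm(w-hh*a)
        d=np.hypot(max(rr-12.5,0),max(-hh,0))
        if d>=2.5: break
    return c,p
if __name__=="__main__":
    for th in (30,24,20,16,14,12,10,8,6,4,2):
        for z in(-3.5,-4,-5,-6,-7):
            best=max(((clr(s,z,th)[0],s) for s in np.arange(3,13,.1)))
            print(th,z,"best s %.1f clr %.2f push %.1f"%(best[1],best[0],clr(best[1],z,th)[1]),end=" | ")
        print()
E
python3 col.py
```

```text
30 -3.5 best s 7.8 clr 1.10 push 0.0 | 30 -4 best s 8.3 clr 0.91 push 0.0 | 30 -5 best s 9.0 clr 0.62 push 0.8 | 30 -6 best s 8.9 clr 0.38 push 1.3 | 30 -7 best s 8.8 clr 0.13 push 1.8 | 
24 -3.5 best s 9.3 clr 0.75 push 0.1 | 24 -4 best s 10.1 clr 0.60 push 1.1 | 24 -5 best s 10.3 clr 0.39 push 1.8 | 24 -6 best s 10.0 clr 0.22 push 1.9 | 24 -7 best s 9.8 clr -0.00 push 2.1 | 
20 -3.5 best s 10.8 clr 0.55 push 1.5 | 20 -4 best s 11.0 clr 0.47 push 1.9 | 20 -5 best s 10.8 clr 0.29 push 2.1 | 20 -6 best s 10.6 clr 0.12 push 2.2 | 20 -7 best s 10.5 clr -0.04 push 2.5 | 
16 -3.5 best s 11.5 clr 0.43 push 2.2 | 16 -4 best s 11.4 clr 0.35 push 2.2 | 16 -5 best s 11.3 clr 0.23 push 2.4 | 16 -6 best s 11.2 clr 0.08 push 2.6 | 16 -7 best s 11.0 clr -0.03 push 2.7 | 
14 -3.5 best s 11.7 clr 0.39 push 2.3 | 14 -4 best s 11.6 clr 0.31 push 2.4 | 14 -5 best s 11.5 clr 0.21 push 2.5 | 14 -6 best s 11.4 clr 0.10 push 2.6 | 14 -7 best s 11.3 clr -0.04 push 2.8 | 
12 -3.5 best s 11.9 clr 0.35 push 2.5 | 12 -4 best s 11.8 clr 0.30 push 2.5 | 12 -5 best s 11.7 clr 0.21 push 2.6 | 12 -6 best s 11.6 clr 
[... 298 characters left out ...]
 12.1 clr 0.33 push 2.7 | 8 -5 best s 12.0 clr 0.24 push 2.8 | 8 -6 best s 12.0 clr 0.16 push 2.9 | 8 -7 best s 11.9 clr 0.12 push 3.0 | 
6 -3.5 best s 12.2 clr 0.34 push 2.8 | 6 -4 best s 12.2 clr 0.34 push 2.8 | 6 -5 best s 12.2 clr 0.27 push 2.9 | 6 -6 best s 12.1 clr 0.24 push 2.9 | 6 -7 best s 12.1 clr 0.16 push 3.0 | 
4 -3.5 best s 12.3 clr 0.36 push 2.9 | 4 -4 best s 12.3 clr 0.36 push 2.9 | 4 -5 best s 12.3 clr 0.35 push 3.0 | 4 -6 best s 12.3 clr 0.28 push 3.0 | 4 -7 best s 12.2 clr 0.26 push 3.0 | 
2 -3.5 best s 12.4 clr 0.42 push 3.0 | 2 -4 best s 12.4 clr 0.42 push 3.0 | 2 -5 best s 12.4 clr 0.42 push 3.0 | 2 -6 best s 12.4 clr 0.39 push 3.0 | 2 -7 best s 12.4 clr 0.36 push 3.1 |
```

```bash
python3 -m crank '[[0,0,0,0,-0.6,-1.4,-1],[0,0,0,0,0,0,-1],[0,0,0,0,0.9,-0.4,-1],[0,0,0,0,0.9,-0.4,-1],[0,0,0,0,0.9,-0.4,-1],[0,0,0,0,0,0,-1],[0,0,0,0,0,0,-1],[0,0,0,0,0,0,-1],[0,0,0,0,0,0,-1],[0,0,0,0,0,0,-1]]'
python3 -c "
from h import *
go(9,0,-4.3,24,2)"
```

```text
t: 10.62
tcp_pos: [561.2, 115.7, 117.7]
orientation: [-1.32, -2.585, 0.546]
contact_force: [-0.1, -0.6, -2.0]
width: 0.436
grasp_force: 61.2
s 8.00 t -0.01 zL -4.83 th 23.84 side-lean 0.01 F s,t,z: -0.4 -0.4 -2.0 mom [ 0.43 -0.58  0.01] w 0.436 t=10.6
[0.001 0.    0.   ] [-0.01  0.46 -0.46]
[ 0.001  0.    -0.   ] [ 0.    0.46 -0.46]
```

```bash
python3 -m crank '[[0,0,0,0,0.5,-0.5,-1],[0,0,0,0,0.5,-0.2,-1],[0,0,0,0,0,0,-1],[0,0,0,0,0,0,-1],[0,0,0,0,0,0,-1],[0,0,0,0,0,0,-1],[0,0,0,0,0,0,-1],[0,0,0,0,0,0,-1],[0,0,0,0,0,0,-1],[0,0,0,0,0,0,-1]]'
python3 -c "
from h import *
where()"
python3 -m crank '[[0,0,0,0,0.5,-0.2,-1],[0,0,0,0,0.4,-0.2,-1],[0,0,0,0,0,0,-1],[0,0,0,0,0,0,-1],[0,0,0,0,0,0,-1],[0,0,0,0,0,0,-1],[0,0,0,0,0,0,-1],[0,0,0,0,0,0,-1],[0,0,0,0,0,0,-1],[0,0,0,0,0,0,-1]]'
python3 -c "
from h import *
where()"
```

```text
t: 11.45
tcp_pos: [562.2, 116.4, 118.0]
orientation: [-1.319, -2.586, 0.546]
contact_force: [0.2, -0.4, -2.7]
width: 0.434
grasp_force: 61.2
s 9.23 t -0.02 zL -4.57 th 23.83 side-lean 0.01 F s,t,z: -0.1 -0.5 -2.7 mom [ 0.36 -0.52 -0.02] w 0.434 t=11.4
t: 12.28
tcp_pos: [563.0, 117.0, 118.0]
orientation: [-1.32, -2.586, 0.546]
contact_force: [-0.7, 0.7, -2.7]
width: 0.438
grasp_force: 61.2
s 10.21 t -0.03 zL -4.57 th 23.83 side-lean 0.01 F s,t,z: -0.1 1.0 -2.7 mom [ 0.42 -0.58 -0.04] w 0.438 t=12.3
```

```bash
python3 -m crank '[[0,0,0,0,0.5,-0.2,-1],[0,0,0,0,0.5,-0.2,-1],[0,0,0,0,0,0,-1],[0,0,0,0,0,0,-1],[0,0,0,0,0,0,-1],[0,0,0,0,0,0,-1],[0,0,0,0,0,0,-1],[0,0,0,0,0,0,-1],[0,0,0,0,0,0,-1],[0,0,0,0,0,0,-1]]'
python3 -c "
from h import *
where()"
python3 -m crank '[[0,0,0,0,0.5,-0.2,-1],[0,0,0,0,0.4,-0.2,-1],[0,0,0,0,0,0,-1],[0,0,0,0,0,0,-1],[0,0,0,0,0,0,-1],[0,0,0,0,0,0,-1],[0,0,0,0,0,0,-1],[0,0,0,0,0,0,-1],[0,0,0,0,0,0,-1],[0,0,0,0,0,0,-1]]'
python3 -c "
from h import *
where()"
```

```text
t: 13.12
tcp_pos: [563.8, 117.6, 117.9]
orientation: [-1.319, -2.585, 0.546]
contact_force: [-0.7, -1.6, -3.1]
width: 0.436
grasp_force: 61.0
s 11.19 t -0.00 zL -4.62 th 23.84 side-lean 0.01 F s,t,z: -1.5 -0.9 -3.1 mom [ 0.23 -0.34  0.01] w 0.436 t=13.1
t: 13.95
tcp_pos: [564.4, 118.1, 117.9]
orientation: [-1.319, -2.585, 0.546]
contact_force: [-4.8, -3.1, -3.7]
width: 0.437
grasp_force: 61.1
s 12.01 t 0.01 zL -4.64 th 23.86 side-lean 0.01 F s,t,z: -5.7 0.3 -3.7 mom [-0.27  0.5  -0.01] w 0.437 t=13.9
```

```bash
python3 -m crank '[[0,0,0,0,0.4,-0.2,-1],[0,0,0,0,0.4,-0.2,-1],[0,0,0,0,0,0,-1],[0,0,0,0,0,0,-1],[0,0,0,0,0,0,-1],[0,0,0,0,0,0,-1],[0,0,0,0,0,0,-1],[0,0,0,0,0,0,-1],[0,0,0,0,0,0,-1],[0,0,0,0,0,0,-1]]'
python3 -c "
from h import *
where()"
python3 -m crank '[[0,0,0,0,0.3,-0.1,-1],[0,0,0,0,0.3,-0.1,-1],[0,0,0,0,0,0,-1],[0,0,0,0,0,0,-1],[0,0,0,0,0,0,-1],[0,0,0,0,0,0,-1],[0,0,0,0,0,0,-1],[0,0,0,0,0,0,-1],[0,0,0,0,0,0,-1],[0,0,0,0,0,0,-1]]'
python3 -c "
from h import *
where()"
```

```text
t: 14.78
tcp_pos: [565.2, 118.6, 118.1]
orientation: [-1.319, -2.585, 0.546]
contact_force: [-3.6, -1.8, -2.2]
width: 0.438
grasp_force: 61.2
s 12.93 t -0.02 zL -4.47 th 23.86 side-lean 0.01 F s,t,z: -4.0 0.7 -2.2 mom [-0.4   0.58  0.01] w 0.438 t=14.8
t: 15.62
tcp_pos: [565.5, 118.8, 118.0]
orientation: [-1.319, -2.585, 0.547]
contact_force: [-4.1, -2.8, -1.8]
width: 0.433
grasp_force: 61.3
s 13.32 t 0.02 zL -4.52 th 23.89 side-lean 0.00 F s,t,z: -5.0 0.2 -1.8 mom [-0.48  0.7   0.  ] w 0.433 t=15.6
```

```bash
python3 -m crank '[[0,0,0,0,0.3,-0.1,-1],[0,0,0,0,0.3,-0.1,-1],[0,0,0,0,0,0,-1],[0,0,0,0,0,0,-1],[0,0,0,0,0,0,-1],[0,0,0,0,0,0,-1],[0,0,0,0,0,0,-1],[0,0,0,0,0,0,-1],[0,0,0,0,0,0,-1],[0,0,0,0,0,0,-1]]'
python3 -c "
from h import *
where()"
python3 -m crank '[[0,0,0,0,0.3,-0.1,-1],[0,0,0,0,0.3,-0.1,-1],[0,0,0,0,0,0,-1],[0,0,0,0,0,0,-1],[0,0,0,0,0,0,-1],[0,0,0,0,0,0,-1],[0,0,0,0,0,0,-1],[0,0,0,0,0,0,-1],[0,0,0,0,0,0,-1],[0,0,0,0,0,0,-1]]'
python3 -c "
from h import *
where()"
```

```text
t: 16.45
tcp_pos: [565.7, 118.9, 118.0]
orientation: [-1.319, -2.584, 0.548]
contact_force: [-4.5, -3.3, -0.8]
width: 0.437
grasp_force: 61.4
s 13.45 t 0.01 zL -4.54 th 23.94 side-lean -0.01 F s,t,z: -5.5 -0.0 -0.8 mom [-0.58  0.88  0.02] w 0.437 t=16.4
t: 17.28
tcp_pos: [565.9, 119.1, 117.9]
orientation: [-1.319, -2.583, 0.549]
contact_force: [-7.1, -4.9, -0.3]
width: 0.439
grasp_force: 61.5
s 13.59 t 0.01 zL -4.57 th 23.99 side-lean -0.02 F s,t,z: -8.6 0.2 -0.3 mom [-0.74  1.17 -0.02] w 0.439 t=17.3
```

The nose gave way at about s=11.2 and the far rim was felt at s≈13.35. That puts the bore 2.35 mm further towards the plunger, which agrees with the wrist view. Next I straighten the post.

```bash
sed -i 's/^LEN=/B=B+2.35*U; LEN=/' h.py; cat >> h.py <<'E'
def path(*w):
    for c,d in zip(w,w[1:]):
        p0,M0=pose(*c);p,M=pose(*d)
        print(d,np.round(R.from_matrix(M0.T@M).as_rotvec()[0],3),np.round(M0.T@(p-p0),1))
E
python3 -c "
from h import *
where()
path((12.7,0,-4.75,24),(11.7,0,-4.5,24),(11.6,0,-4.4,22),(11.6,0,-4.4,20),(11.7,0,-4.4,18),(11.8,0,-4.5,16),(12,0,-4.5,14),(12.2,0,-4.6,12),(12.3,0,-4.6,10),(12.4,0,-4.7,8),(12.5,0,-4.8,6),(12.6,0,-4.9,4),(12.6,0,-5,2),(12.6,0,-5,0))"
```

```text
s 11.24 t 0.01 zL -4.57 th 23.99 side-lean -0.02 F s,t,z: -8.6 0.2 -0.3 mom [-0.74  1.17 -0.02] w 0.439 t=17.3
(11.7, 0, -4.5, 24) 0.0 [-0.  -1.   0.2]
(11.6, 0, -4.4, 22) -0.035 [-0.  -2.7  0.4]
(11.6, 0, -4.4, 20) -0.035 [ 0.  -2.6  0.5]
(11.7, 0, -4.4, 18) -0.035 [ 0.  -2.5  0.4]
(11.8, 0, -4.5, 16) -0.035 [-0.  -2.4  0.5]
(12, 0, -4.5, 14) -0.035 [ 0.  -2.4  0.4]
(12.2, 0, -4.6, 12) -0.035 [-0.  -2.3  0.5]
(12.3, 0, -4.6, 10) -0.035 [ 0.  -2.5  0.5]
(12.4, 0, -4.7, 8) -0.035 [-0.  -2.5  0.6]
(12.5, 0, -4.8, 6) -0.035 [ 0.  -2.5  0.6]
(12.6, 0, -4.9, 4) -0.035 [ 0.  -2.5  0.6]
(12.6, 0, -5, 2) -0.035 [-0.  -2.6  0.6]
(12.6, 0, -5, 0) -0.035 [ 0.  -2.6  0.5]
```

```bash
python3 -m crank '[[0,0,0,0,-1,0.2,-1],[-0.035,0,0,0,-2.7,0.4,-1],[0,0,0,0,0,0,-1],[-0.035,0,0,0,-2.6,0.5,-1],[0,0,0,0,0,0,-1],[-0.035,0,0,0,-2.5,0.4,-1],[0,0,0,0,0,0,-1],[-0.035,0,0,0,-2.4,0.5,-1],[0,0,0,0,0,0,-1],[0,0,0,0,0,0,-1]]'
python3 -c "
from h import *
where()"
```

```text
t: 18.12
tcp_pos: [557.3, 112.2, 120.5]
orientation: [-1.362, -2.666, 0.372]
contact_force: [-5.1, -4.9, 0.3]
width: 0.437
grasp_force: 61.8
s 10.70 t -0.55 zL -3.87 th 15.87 side-lean 0.02 F s,t,z: -7.0 -1.0 0.3 mom [-1.09  1.05  0.09] w 0.437 t=18.1
```

```bash
python3 -m crank '[[0,0,0,0.2,0.4,0,-1],[0,0,0,0,0,0,-1],[-0.035,0,0,0,-2.3,0.5,-1],[0,0,0,0,0,0,-1],[-0.035,0,0,0,-2.2,0.5,-1],[0,0,0,0,0,0,-1],[0,0,0,0,0,0,-1],[0,0,0,0,0,0,-1],[0,0,0,0,0,0,-1],[0,0,0,0,0,0,-1]]'
python3 -c "
from h import *
where()"
```

```text
t: 18.95
tcp_pos: [553.7, 110.1, 120.4]
orientation: [-1.38, -2.702, 0.282]
contact_force: [-5.1, -4.6, 0.8]
width: 0.437
grasp_force: 62.0
s 11.71 t -0.10 zL -4.38 th 11.90 side-lean 0.00 F s,t,z: -6.8 -0.8 0.8 mom [-1.09  1.23 -0.02] w 0.437 t=18.9
```

```bash
python3 -m crank '[[-0.035,0,0,0,-2.4,0.5,-1],[0,0,0,0,0,0,-1],[-0.035,0,0,0,-2.4,0.6,-1],[0,0,0,0,0,0,-1],[-0.035,0,0,0,-2.5,0.6,-1],[0,0,0,0,0,0,-1],[0,0,0,0,0,0,-1],[0,0,0,0,0,0,-1],[0,0,0,0,0,0,-1],[0,0,0,0,0,0,-1]]'
python3 -c "
from h import *
where()"
```

```text
t: 19.78
tcp_pos: [547.6, 105.9, 119.9]
orientation: [-1.406, -2.753, 0.141]
contact_force: [-5.1, -4.6, 0.3]
width: 0.436
grasp_force: 62.3
s 12.14 t 0.06 zL -4.80 th 5.88 side-lean -0.01 F s,t,z: -6.8 -0.8 0.3 mom [-1.11  1.34  0.01] w 0.436 t=19.8
```

```bash
python3 -m crank '[[-0.035,0,0,0,-2.5,0.6,-1],[0,0,0,0,0,0,-1],[-0.035,0,0,0,-2.5,0.6,-1],[0,0,0,0,0,0,-1],[-0.032,0,0,0,-2.4,0.6,-1],[0,0,0,0,0,0,-1],[0,0,0,0,0,0,-1],[0,0,0,0,0,0,-1],[0,0,0,0,0,0,-1],[0,0,0,0,0,0,-1]]'
python3 -c "
from h import *
where()"
```

```text
t: 20.62
tcp_pos: [541.5, 101.8, 118.2]
orientation: [-1.428, -2.797, 0.001]
contact_force: [-5.3, -3.6, -2.3]
width: 0.438
grasp_force: 62.2
s 12.33 t 0.38 zL -5.58 th 0.07 side-lean -0.03 F s,t,z: -6.3 0.2 -2.3 mom [-0.92  1.45  0.  ] w 0.438 t=20.6
```

```bash
python3 -m crank '[[0,0,0,0,0,1,-1],[0,0,0,0,0,1,-1],[0,0,0,0,0,1,-1],[0,0,0,0,0,1,-1],[0,0,0,0,0,1,-1],[0,0,0,0,0,1,-1],[0,0,0,0,0,0,-1],[0,0,0,0,0,0,-1],[0,0,0,0,0,0,-1],[0,0,0,0,0,0,-1]]'
python3 -c "
from h import *
where()"
```

```text
t: 21.45
tcp_pos: [541.6, 101.7, 112.1]
orientation: [-1.428, -2.797, 0.001]
contact_force: [-5.4, -3.7, -3.2]
width: 0.438
grasp_force: 62.1
s 12.41 t 0.22 zL -11.68 th 0.07 side-lean -0.02 F s,t,z: -6.6 0.2 -3.2 mom [-0.99  1.23  0.  ] w 0.438 t=21.4
```

Sliding freely, with no vertical resistance. Continuing down.

```bash
python3 -m crank '[[0,0,0,0,0,1.5,-1],[0,0,0,0,0,1.5,-1],[0,0,0,0,0,1.5,-1],[0,0,0,0,0,1.5,-1],[0,0,0,0,0,1.5,-1],[0,0,0,0,0,1.5,-1],[0,0,0,0,0,1.5,-1],[0,0,0,0,0,1.5,-1],[0,0,0,0,0,0,-1],[0,0,0,0,0,0,-1]]'
python3 -c "
from h import *
where()"
python3 -m crank '[[0,0,0,0,0,1,-1],[0,0,0,0,0,1,-1],[0,0,0,0,0,1,-1],[0,0,0,0,0,1,-1],[0,0,0,0,0,0.5,-1],[0,0,0,0,0,0,-1],[0,0,0,0,0,0,-1],[0,0,0,0,0,0,-1],[0,0,0,0,0,0,-1],[0,0,0,0,0,0,-1]]'
python3 -c "
from h import *
where()"
```

```text
t: 22.28
tcp_pos: [541.5, 101.8, 100.0]
orientation: [-1.428, -2.797, 0.002]
contact_force: [-4.3, -3.4, -4.8]
width: 0.436
grasp_force: 61.9
s 12.33 t 0.30 zL -23.78 th 0.08 side-lean -0.03 F s,t,z: -5.5 -0.2 -4.8 mom [-0.96  1.27 -0.02] w 0.436 t=22.3
t: 23.12
tcp_pos: [541.5, 101.7, 95.7]
orientation: [-1.428, -2.797, 0.002]
contact_force: [-5.6, -4.4, -3.2]
width: 0.44
grasp_force: 62.4
s 12.30 t 0.27 zL -28.16 th 0.08 side-lean -0.03 F s,t,z: -7.1 -0.3 -3.2 mom [-1.    1.26 -0.04] w 0.440 t=23.1
```

```bash
python3 -m crank '[[0,0,0,0,0,0.5,-1],[0,0,0,0,0,0.5,-1],[0,0,0,0,0,0.4,-1],[0,0,0,0,0,0,-1],[0,0,0,0,0,0,-1],[0,0,0,0,0,0,-1],[0,0,0,0,0,0,-1],[0,0,0,0,0,0,-1],[0,0,0,0,0,0,-1],[0,0,0,0,0,0,-1]]'
python3 -c "
from h import *
where()"
python3 -m crank '[[0,0,0,0,0,0.4,-1],[0,0,0,0,0,0.4,-1],[0,0,0,0,0,0,-1],[0,0,0,0,0,0,-1],[0,0,0,0,0,0,-1],[0,0,0,0,0,0,-1],[0,0,0,0,0,0,-1],[0,0,0,0,0,0,-1],[0,0,0,0,0,0,-1],[0,0,0,0,0,0,-1]]'
python3 -c "
from h import *
where()"
```

```text
t: 23.95
tcp_pos: [541.5, 101.7, 94.2]
orientation: [-1.428, -2.797, 0.002]
contact_force: [-5.8, -4.0, -4.6]
width: 0.442
grasp_force: 62.2
s 12.27 t 0.28 zL -29.64 th 0.08 side-lean -0.03 F s,t,z: -7.0 0.2 -4.6 mom [-0.95  1.31  0.01] w 0.442 t=23.9
t: 24.78
tcp_pos: [541.5, 101.7, 93.9]
orientation: [-1.428, -2.797, 0.001]
contact_force: [-6.5, -4.4, 2.0]
width: 0.436
grasp_force: 62.9
s 12.31 t 0.26 zL -29.93 th 0.06 side-lean -0.02 F s,t,z: -7.8 0.2 2.0 mom [-0.96  1.55 -0.04] w 0.436 t=24.8
```

```bash
python3 -m crank '[[0,0,0,0,0,0.5,-1],[0,0,0,0,0,0,-1],[0,0,0,0,0,0,-1],[0,0,0,0,0,0,0.4],[0,0,0,0,0,0,0.4],[0,0,0,0,0,0,0.4],[0,0,0,0,0,0,0.4],[0,0,0,0,0,0,0.4],[0,0,0,0,0,0,0.4],[0,0,0,0,0,0,0.4]]'
python3 -c "
from h import *
where()"
```

```text
t: 25.62
tcp_pos: [542.4, 102.3, 93.1]
orientation: [1.428, 2.798, 0.002]
contact_force: [0.5, 0.8, -0.4]
width: 0.697
grasp_force: 0.0
s 13.58 t 0.18 zL -30.67 th -0.07 side-lean 0.01 F s,t,z: 0.9 0.4 -0.4 mom [-0.01  0.02  0.01] w 0.697 t=25.6
```

Released cleanly. Retracting straight up, then looking.

```bash
python3 -m crank '[[0,0,0,0,0,-5,0.4],[0,0,0,0,0,-10,0.4],[0,0,0,0,0,-15,0.4],[0,0,0,0,0,-20,0.4],[0,0,0,0,0,-25,0.4],[0,0,0,0,0,-25,0.4],[0,0,0,-15,0,-25,0.4],[0,0,0,-25,0,-20,0.4],[0,0,0,-25,0,-5,0.4],[0,0,0,-15,0,0,0.4]]'
python3 - <<'E'
from h import *
where()
W=[]
for c in("scene","wrist"):
    im=grab_frame(c); P=camera_params(c); f=proj(P,[[541.5,101.7,65]])[0]
    x,y=int(f[0]),int(f[1]); k=50 if c=="scene" else 100
    x0=max(0,x-k);y0=max(0,y-k)
    W.append(cv2.convertScaleAbs(cv2.resize(im[y0:y0+2*k,x0:x0+2*k],(400,400),interpolation=cv2.INTER_CUBIC),alpha=2,beta=15))
cv2.imwrite("pics/z4.png",np.hstack(W))
E
```

```text
t: 26.45
tcp_pos: [591.1, 35.1, 246.4]
orientation: [1.428, 2.792, 0.005]
contact_force: [-0.1, -1.0, -0.0]
width: 0.7
grasp_force: 0.0
s 13.89 t -83.08 zL 122.62 th -0.30 side-lean 0.18 F s,t,z: -0.6 -0.7 -0.0 mom [-0.01 -0.01  0.04] w 0.700 t=26.4
```

View pics/z4.png

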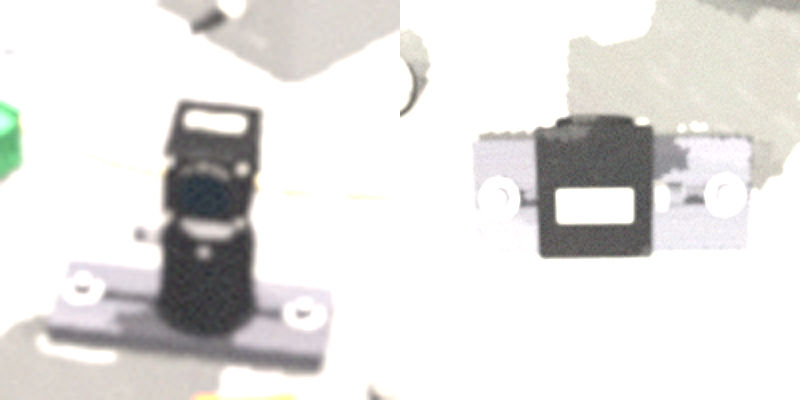

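The cube stands upright in the holder. The collar meets the rim with no gap at about (205,245) in the left crop, and the base has not moved.

```bash
python3 -c "
from workcell import *
print(hand_in())"
```

```text
the job is handed in; nothing more can be done
None
```

The cube post is in the holder with its collar on the rim, upright and let go of; I handed the job in at about 26.5 s, and no verdict came back.

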